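Pack the salt shaker in the latch-lid lunch box

TASK

Press the orange thumb tab so the lunch box's sprung lid pops open, stand the salt shaker upright inside, and then push the lid down until it snaps shut and stays shut. Leave the two red-capped spice jars standing where they are.

Things in the scene. Friction and masses are not known exactly. Their poses are not given: they have to be found in the camera images.
- lunch_box: Green lunch box 160 (x) x 180 (y) x 105 mm high, fixed to the worktop. Origin: centre of its underside; z up, its front (latch side) is its own -x side, the lid's hinge on its +x side. Walls 4 mm, inside 152 x 172 mm, inner floor 4 mm above the worktop; top of the shut white lid at 113 mm.
- tab_top (a point): Top of the orange thumb tab, where to press straight down; fixed with the box at box frame (-122, 0, 92) mm. The tab, 34 (x) x 32 mm, sticks out of the front (box x -136 to -102). Here about 2.5 N moves it the 4 mm that free the lid; it stops after 9 mm at 4.5 N. The same part's hook, 24 mm wide, stands up at box x -104 to -87 to 129 mm height and holds the lid's front edge.
- latch (a joint): Turn of the orange thumb latch, rad: 0 at rest (hook in), 0.36 fully pressed; about 0.17 frees the lid. It springs back to 0.
- box_lid (a joint): Lid angle, rad: 0 shut, 1.3 fully open. Once freed a spring lifts it fully open in about a second and holds it there. To shut it, push its outer face forward and down; near shut, the steel roller at its front pushes the hook aside and snaps under it, which takes about 5 N near the front edge. Not pushed that far, it springs open again.
- lid_hinge (a point): Middle of the lid's hinge line, at box frame (80, 0, 109) mm, fixed with the box; the line runs along the box's y. The lid is a flat plate, 8 mm thick, 186 mm wide, 162 mm from hinge line to front edge; a 28 mm wide steel tongue and roller in the middle reach 175 mm. Fully open, its front edge is about 270 mm above the worktop and 44 mm forward of the hinge.
- lid_press (a point): Point on the lid's outer face, in the middle, 125 mm from the hinge line; moves with the lid. A good place to push it down, behind the hook.
- box_floor (a point): Point on the inner floor, 30 mm in front of the box's middle: clear of the open lid, a good place to stand the shaker.
- salt_mid (a point): Centre of the salt shaker, half-way up (45 mm over its base); z is its upright axis. Loose clear glass shaker with a grey rounded top, about 44 mm across and 90 mm high, 0.07 to 0.14 kg; below 65 mm height it is a plain body to grip, its top tapers to 34 mm.
- spice_a: Spice jar with a red cap and brown label, 45 mm across, 106 mm high, loose; origin at the centre of its underside, z up. Not to be disturbed.
- spice_b: Spice jar with a red cap and green label, 45 mm across, 106 mm high, loose; origin at the centre of its underside, z up. Not to be disturbed.
Things that resemble listed ones, but are neither listed nor needed, are in the scene too. What is shaped like the part that bears salt_mid but blue or pink is not meant.

How it is judged:
On the way, in this order (a step that is already met when the one before it is completed fails the run):
1. the lid has popped open (value of joint box_lid above 1.1 rad), for 0.2 s.
2. the salt shaker stands in the open box, let go (x of salt_mid in the frame of lunch_box between -0.065 and 0.065 m and y of salt_mid in the frame of lunch_box between -0.075 and 0.075 m and z of salt_mid in the frame of lunch_box between 0.035 and 0.065 m and angle between salt_mid's own z axis and vertical below 0.25 rad and value of joint box_lid above 1 rad and contact force between the fingers and salt_shaker below 0.1 N), for 0.2 s.
At the end, for the whole second after the job is handed in: The lid is shut and held by the latch (lid within 0.04 rad, latch within 0.06 rad of rest), and the salt shaker stands inside the box, upright within 0.25 rad, at rest (x of salt_mid in the frame of lunch_box between -0.065 and 0.065 m and y of salt_mid in the frame of lunch_box between -0.075 and 0.075 m and z of salt_mid in the frame of lunch_box between 0.035 and 0.065 m and angle between salt_mid's own z axis and vertical below 0.25 rad and value of joint box_lid below 0.04 rad and value of joint latch below 0.06 rad and linear speed of salt_shaker below 0.03 m/s); the robot touches nothing.
It fails at once if the brown-label spice jar is knocked over or shifted by more than 4 cm (angle between spice_a's own z axis and vertical above 0.4 rad or distance of spice_a from where it was at the start of the episode above 0.04 m).
It fails at once if the green-label spice jar is knocked over or shifted by more than 4 cm (angle between spice_b's own z axis and vertical above 0.4 rad or distance of spice_b from where it was at the start of the episode above 0.04 m).
It also fails if it takes over 67 s, if anything falls off the work surface, if the arm or the gripper's body presses on something with over 40 N, if the wrist force passes 120 N, or if a joint passes its speed limit or range.

ROBOT

A 7-joint arm with a two-finger parallel gripper is mounted at the origin on a cart in front of the work surface, level with it; the furniture and walls round the work are solid. World frame = base frame: x ahead of the robot, y to its left, z up, the work surface at z = 0. Lengths are in m, angles in rad, forces in N, time in s.
With the tool pointing down it reaches from about 0.425 to 1.025 m from the base axis. Payload 9.4 kg.
Tool frame: the origin (TCP) lies at the very end of the fingers, on their centre line; the grasp point (between the pads) lies 19 mm behind it; y points along the fingers, x is the direction in which the jaws open and shut, and the axes are right-handed (so a half turn about y gives the same grasp; the last joint's range is limited). The gripper opens to 93 mm and grips with 3 to 60 N. Pads are 15 mm wide; open, the fingers measure 128 mm over their backs; the gripper's body (75 mm by 188 mm) begins 65 mm behind the grasp point.
Start: joints at [1.03, 0.599, -0.003, 1.599, 0.002, 0.943, -0.08], TCP at [0.324, -0.648, 0.219] pointing down, gripper open.
Joint ranges: [-2.57, 2.57], [-0.35, 1.97], [-1.29, 1.29], [0.11, 2.56], [-1.05, 4.19], [0.11, 1.86], [-2.63, 2.63]. Speed limits (rad/s): [2.22, 2.22, 3.01, 3.01, 3.14, 3.14, 3.14].

INTERFACE

Orientations are given as a 3x3 rotation matrix whose columns are the frame's x, y, z axes.
In Python, from bench import * gives the robot as it stands.
- The arm moves only by the tool drive_tool, never from a script. Its argument "rows" is one flat list of numbers, 5 for each row, row after row: the shift along the tool's x, y, z in cm, then the turn about the tool's y in degrees, then the closure in counts, from 0 (fully open) to 255 (shut). In form: [tx, ty, tz, turn, jaw, tx, ty, tz, turn, jaw, ...]. A call has 1 to 20 rows; each row is the pose to reach, as a shift and turn from the pose measured when the call began, along the tool's axes at that moment; what a row does not reach only later rows make up. A row lasts 1/12 s, in which the tool goes at most 41.7 mm and 7.16 degrees, less where a joint would pass 70% of its speed; a pose out of reach is approached as far as the arm can. A call with a gripper value outside its range is refused whole. The fingers move at their own pace and stop on an object; the grip force is fixed at half the most. Time passes only in rows, so rows that repeat a pose let the fingers close. It gives the time, the measured TCP pose, the force and the opening at its end, in the units of the state.
- read_state(): the state, without advancing time (a new reading comes with each control period).
- capture(name): name is "scene" or "top" or "wrist"; returns the picture (400x640x3 uint8, red, green, blue); there is no depth.
- get_calibration(name): a dict with "fx", "fy", "cx", "cy" (pixels), "eye" and "orientation" of the camera in the world; the wrist camera has in their place "hand_eye" (4x4, takes a point from camera to tool coordinates, whose origin is the TCP and whose axes are the tool frame's). Camera axes: x right, y down, z forward; pixel columns grow to the right and rows downward; lengths in m; the calibration is good to about 2 mm. The wrist camera is an equidistant fisheye: a pixel r from the principal point sees the ray r / f radians off the axis. A picture is of the moment at which its call begins: read the wrist's pose just before it. get_calibration takes no time and is no camera call.
- finish_job(): hands the job in, once; it reports no verdict.
The state is a dict: "time_s": time; "joint_positions": joint angles; "joint_velocities": joint speeds; "joint_torque": joint torques, N m; "ee_pos": TCP position; "ee_rot": TCP orientation; "ft_force": force on the tool from outside, world axes, zero at the start; "ft_torque": the same for the moment, N m; "opening": finger opening in m.
Only numpy, scipy, OpenCV 4.12 (cv2) and the standard library are available. Lean on these libraries where they do the work, as an engineer would, in place of code of your own. Each camera call takes 0.05 s, during which the arm holds its last target.

## Working session

There is one attempt and no reset: what is moved stays moved. The work goes in short steps, Python scripts to look and compute and a tool call to move; the robot and the scene stay as the last step left them, time stands still between calls to the robot, and variables do not carry over. Pictures are saved under pics/ and viewed, and the job is handed in when it is done.

Besides the shell and the picture viewer there is one more tool, called after ">>>" as name(argument=value, ...) on one line, values as JSON. drive_tool: Moves the arm, as the interface text tells. Its arguments: {"type":"object","properties":{"rows":{"type":"array"}},"required":["rows"]}

```bash
mkdir -p pics; ls; python3 - <<'E'
from bench import *
import cv2, numpy as np
np.set_printoptions(precision=4,suppress=True)
s=read_state()
for k in s: print(k,np.array(s[k]))
for n in ["scene","top","wrist"]:
    print(n,get_calibration(n))
    cv2.imwrite(f"pics/{n}0.png",capture(n)[:,:,::-1])
E
```

```text
pics
time_s 0.0
joint_positions [ 1.0303  0.6001 -0.0026  1.6001  0.0018  0.9429 -0.0798]
joint_velocities [-0.0017 -0.0001  0.0003 -0.001  -0.0004 -0.0015  0.0008]
joint_torque [  0.001  -76.5077   1.4979 -25.2346  -0.0523   0.0169   0.0002]
ee_pos [ 0.3241 -0.648   0.2178]
ee_rot [[ 0.4474 -0.0008  0.8943]
 [-0.8943  0.0013  0.4474]
 [-0.0016 -1.     -0.0001]]
ft_force [-0.0027  0.8488 -0.1291]
ft_torque [0.0202 0.0277 0.0431]
opening 0.09328525534907696
scene {'fx': 520.4243721374687, 'fy': 520.4243721374687, 'cx': 314.19057822252233, 'cy': 194.2389653809159, 'eye': array([0.0203, 0.6133, 0.9949]), 'orientation': array([[-0.7798, -0.4545,  0.4304],
       [-0.6258,  0.5837, -0.5174],
       [-0.0161, -0.6728, -0.7396]])}
top {'fx': 392.01084468753146, 'fy': 392.01084468753146, 'cx': 321.7772289278541, 'cy': 194.5660470597529, 'eye': array([0.3559, 0.0177, 1.0707]), 'orientation': array([[ 0.0288, -0.9857,  0.1659],
       [-0.9996, -0.029 ,  0.0009],
       [ 0.0039, -0.1659, -0.9861]])}
wrist {'fx': 309.70691628693146, 'fy': 309.70691628693146, 'cx': 320.9631618220437, 'cy': 195.39310547196482, 'hand_eye': array([[ 1.    ,  0.0006,  0.0003, -0.0001],
       [-0.0001, -0.281 ,  0.9597, -0.1664],
       [ 0.0006, -0.9597, -0.281 ,  0.0781],
       [ 0.    ,  0.    ,  0.    ,  1.    ]])}
```

View pics/scene0.png

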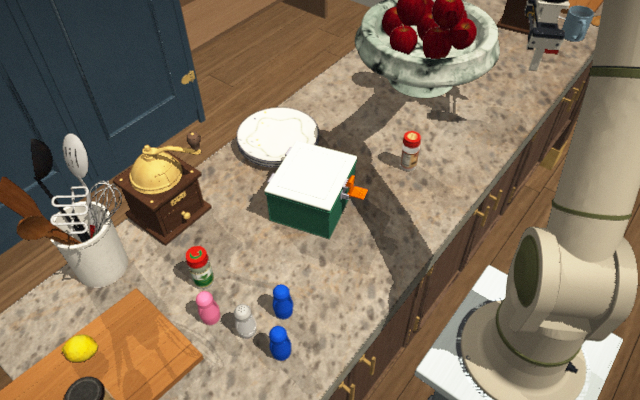

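View pics/top0.png

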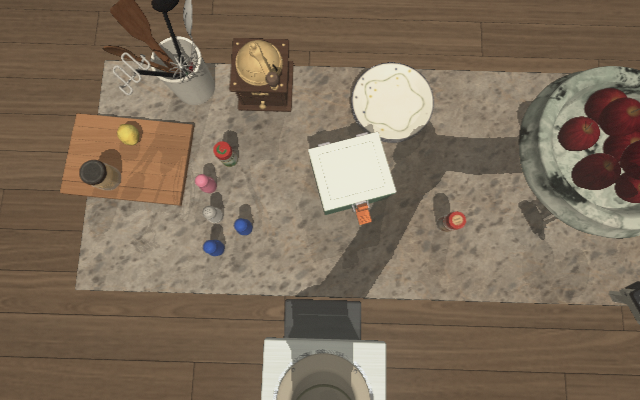

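View pics/wrist0.png

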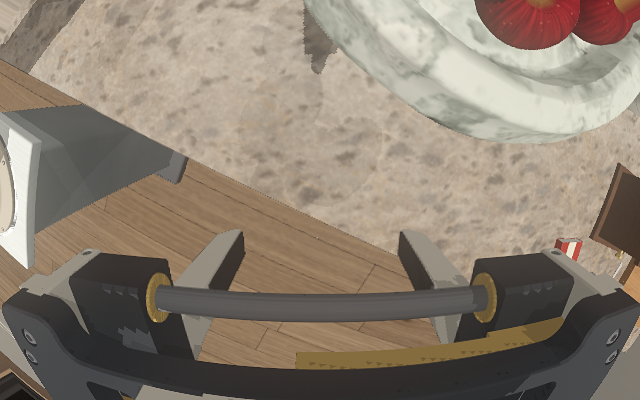

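Scene: box lid at about (315,175), tab at (357,192), grey shaker at (244,320) between blue ones and the pink one. Top: tab at (363,215), shaker at (212,213). I'll enlarge these.

```bash
python3 - <<'E'
import cv2
a=cv2.imread("pics/top0.png"); b=cv2.imread("pics/scene0.png")
cv2.imwrite("pics/c1.png",cv2.resize(a[125:235,300:410],None,fx=5,fy=5,interpolation=cv2.INTER_CUBIC))
cv2.imwrite("pics/c2.png",cv2.resize(a[130:265,180:270],None,fx=4.4,fy=4.4,interpolation=cv2.INTER_CUBIC))
cv2.imwrite("pics/c3.png",cv2.resize(b[235:365,175:305],None,fx=4.5,fy=4.5,interpolation=cv2.INTER_CUBIC))
cv2.imwrite("pics/c4.png",cv2.resize(b[130:245,255:375],None,fx=5,fy=5,interpolation=cv2.INTER_CUBIC))
E
```

```text
(no output)
```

View pics/c1.png

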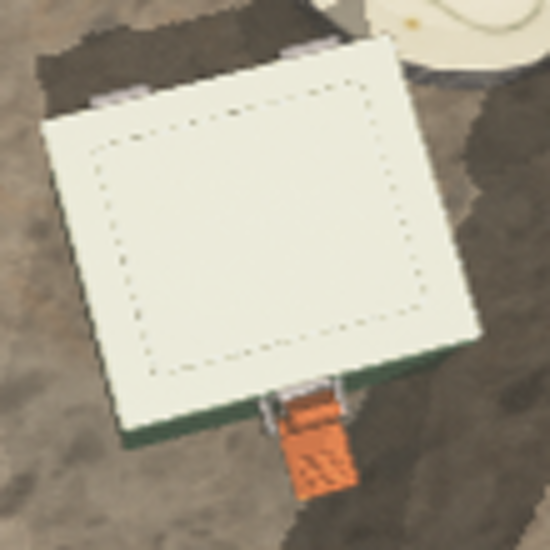

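View pics/c2.png

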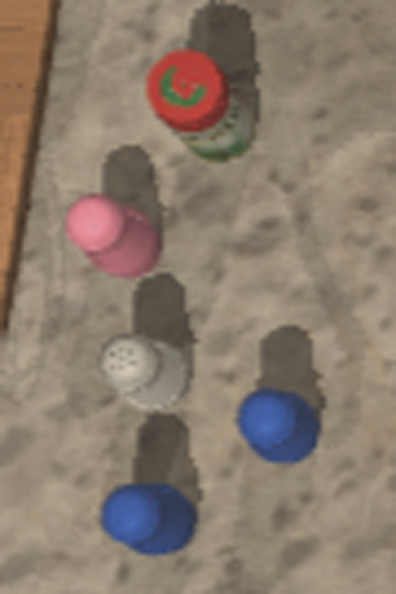

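View pics/c3.png

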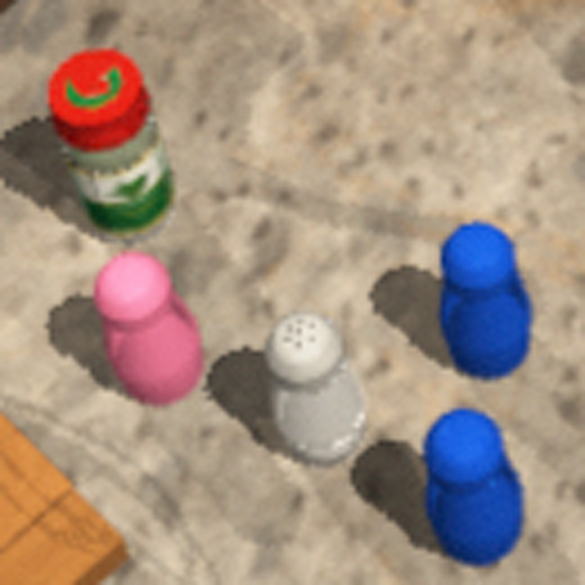

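View pics/c4.png

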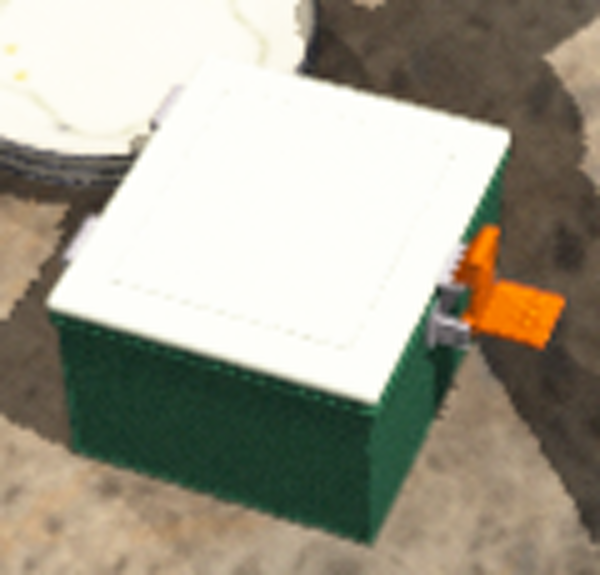

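```bash
cat > h.py <<'E'
from bench import *
import numpy as np, cv2
from scipy.optimize import least_squares
np.set_printoptions(precision=4,suppress=True)
def proj(n,P):
    c=get_calibration(n); q=(np.atleast_2d(P)-c['eye'])@c['orientation']
    return np.c_[c['fx']*q[:,0]/q[:,2]+c['cx'], c['fy']*q[:,1]/q[:,2]+c['cy']]
def tri(u1,u2):
    return least_squares(lambda p: np.r_[(proj("top",p)-u1)[0],(proj("scene",p)-u2)[0]],[0.6,0,0.1])
def onz(n,u,z):
    c=get_calibration(n); d=c['orientation']@[(u[0]-c['cx'])/c['fx'],(u[1]-c['cy'])/c['fy'],1]
    return c['eye']+d*(z-c['eye'][2])/d[2]
def bw(p,P):
    c,s=np.cos(p[2]),np.sin(p[2]); P=np.atleast_2d(P)
    return np.c_[p[0]+c*P[:,0]-s*P[:,1],p[1]+s*P[:,0]+c*P[:,1],P[:,2]]
E
cat > m1.py <<'E'
from h import *
L=np.array([[.08,.093,.113],[.08,-.093,.113],[-.082,-.093,.113],[-.082,.093,.113]])
T=np.array([[43,121],[393,37],[481,331],[122,430]])/5+[300,125]-.4
S=np.array([[50,305],[200,60],[510,133],[377,402]])/5+[255,130]-.4
f=lambda p:np.r_[(proj("top",bw(p,L))-T).ravel(),(proj("scene",bw(p,L))-S).ravel()]
r=least_squares(f,[.6,0,.2]); print("box",r.x,np.degrees(r.x[2])); print(r.fun.reshape(-1,2))
for n in("top","scene"):
    print(proj(n,bw(r.x,[[-.122,0,.092],[-.136,.016,.092],[-.136,-.016,.092],[-.08,0,.0]])))
print("tab",bw(r.x,[-.122,0,.092]))
for nm,a,b in [("salt cap",(128,360),(303,338)),("pinkcap",(95,223),(133,287)),("blueNcap",(130,515),(462,445)),("blueFcap",(270,425),(478,255)),("greencap",(188,88),(96,88))]:
    a=np.array(a)/4.4+[180,130]-.4; b=np.array(b)/4.5+[175,235]-.4
    t=tri(a,b); print(nm,t.x,t.fun, a,b)
E
python3 m1.py
```

```text
box [ 0.5822 -0.0533  0.2943] 16.862021430568436
[[-1.0533  0.5422]
 [-0.4999 -1.1026]
 [ 0.5043  0.5123]
 [ 0.0351  0.2002]
 [-0.4886  0.1268]
 [ 1.2732 -1.2876]
 [ 0.0051 -0.1165]
 [-0.28   -0.0903]]
[[363.9237 217.4854]
 [359.347  224.5357]
 [371.6187 221.1907]
 [355.997  206.4556]]
[[359.6179 192.312 ]
 [363.153  198.6465]
 [367.413  189.2187]
 [341.87   212.717 ]]
tab [[ 0.4654 -0.0887  0.092 ]]
salt cap [0.4705 0.3038 0.0833] [-0.0206 -0.038   0.0327  0.0084] [208.6909 211.4182] [241.9333 309.7111]
pinkcap [0.5512 0.3308 0.0781] [-0.0227 -0.0417  0.0358  0.011 ] [201.1909 180.2818] [204.1556 298.3778]
blueNcap [0.3828 0.2973 0.0795] [-0.1522 -0.2821  0.2398  0.0503] [209.1455 246.6455] [277.2667 333.4889]
blueFcap [0.4381 0.222  0.0792] [-0.5168 -0.9575  0.8563  0.1843] [240.9636 226.1909] [280.8222 291.2667]
greencap [0.628  0.2757 0.1038] [-0.1629 -0.2978  0.2682  0.0897] [222.3273 149.6   ] [195.9333 254.1556]
```

```bash
cat >> h.py <<'E'
def shift(target, zang=None):
    s=read_state(); R=np.array(s['ee_rot']); p=np.array(s['ee_pos'])
    d=R.T@(np.array(target)-p)*100
    cur=np.degrees(np.arctan2(R[1,2],R[0,2]))
    t=0 if zang is None else -((zang-cur+180)%360-180)
    print("tcp",p,"zang",round(cur,1),"->shift cm",d,"turn",round(t,2),"dist",np.linalg.norm(d),"t",s['time_s'],"F",np.array(s['ft_force']),"op",round(s['opening'],4))
E
python3 - <<'E'
from h import *
b=[.5822,-.0533,.2943]
t=bw(b,[-.13,0,.20])[0]; print(t); shift(t,16.86+180)
E
```

```text
[ 0.4578 -0.091   0.2   ]
tcp [ 0.3241 -0.6481  0.218 ] zang 26.6 ->shift cm [-43.8398   1.8436  36.8775] turn -170.28 dist 57.31733073678659 t 0.15 F [ 0.2144  0.5989 -1.0023] op 0.0931
```

>>> drive_tool(rows=[-43.8, 1.8, 36.9, -85, 255, -43.8, 1.8, 36.9, -85, 255, -43.8, 1.8, 36.9, -85, 255, -43.8, 1.8, 36.9, -85, 255, -43.8, 1.8, 36.9, -85, 255, -43.8, 1.8, 36.9, -85, 255, -43.8, 1.8, 36.9, -85, 255, -43.8, 1.8, 36.9, -85, 255, -43.8, 1.8, 36.9, -85, 255, -43.8, 1.8, 36.9, -85, 255, -43.8, 1.8, 36.9, -85, 255, -43.8, 1.8, 36.9, -85, 255, -43.8, 1.8, 36.9, -85, 255, -43.8, 1.8, 36.9, -85, 255, -43.8, 1.8, 36.9, -85, 255, -43.8, 1.8, 36.9, -85, 255])

```text
time_s: 1.48
ee_pos: [0.4585, -0.0896, 0.2004]
ee_rot: [[0.928, -0.001, -0.372], [0.372, 0.001, 0.928], [-0.0, -1.0, 0.001]]
ft_force: [0.2, -0.9, -0.5]
opening: 0.0004
```

```bash
python3 - <<'E'
from h import *
b=[.5822,-.0533,.2943]
t=bw(b,[-.13,0,.20])[0]; shift(t,16.86+180); print(read_state()['joint_positions'])
E
```

```text
tcp [ 0.4585 -0.0896  0.2004] zang 111.8 ->shift cm [-0.1182  0.0427 -0.1049] turn -85.05 dist 0.1637619064102304 t 1.4833 F [ 0.1583 -0.8663 -0.5285] op 0.0004
[ 0.444   0.3543 -0.4823  2.1705  0.2596  0.6715  0.1632]
```

>>> drive_tool(rows=[-0.1, 0, -0.1, -85, 255, -0.1, 0, -0.1, -85, 255, -0.1, 0, -0.1, -85, 255, -0.1, 0, -0.1, -85, 255, -0.1, 0, -0.1, -85, 255, -0.1, 0, -0.1, -85, 255, -0.1, 0, -0.1, -85, 255, -0.1, 0, -0.1, -85, 255, -0.1, 0, -0.1, -85, 255, -0.1, 0, -0.1, -85, 255, -0.1, 0, -0.1, -85, 255, -0.1, 0, -0.1, -85, 255, -0.1, 0, -0.1, -85, 255, -0.1, 0, -0.1, -85, 255])

```text
time_s: 2.65
ee_pos: [0.4575, -0.0924, 0.2001]
ee_rot: [[-0.284, -0.001, -0.959], [0.959, 0.001, -0.284], [0.002, -1.0, 0.001]]
ft_force: [0.4, 0.2, -1.0]
opening: 0.0006
```

```bash
python3 - <<'E'
from h import *
b=[.5822,-.0533,.2943]
t=bw(b,[-.128,0,.10])[0]; shift(t,16.86+180); print(np.array(read_state()['joint_positions']))
cv2.imwrite("pics/w1.png",capture("wrist")[:,:,::-1])
E
```

```text
tcp [ 0.4575 -0.0924  0.2001] zang -163.5 ->shift cm [ 0.108  10.0135 -0.2763] turn -0.39 dist 10.017852729506208 t 2.65 F [ 0.3561  0.2356 -1.0095] op 0.0006
[ 0.737   0.4413 -0.8867  2.1558  0.4981  0.7613  1.3828]
```

View pics/w1.png

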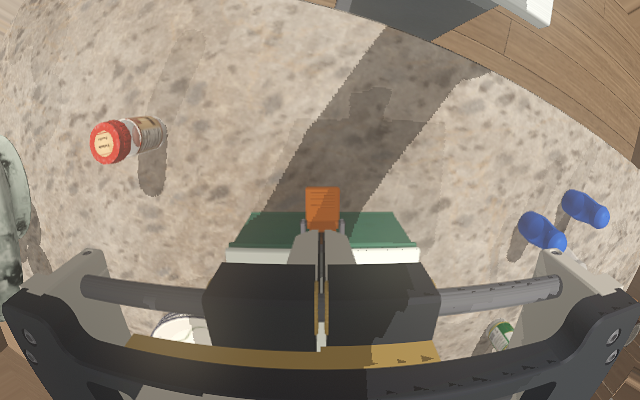

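Wrist view: the orange tab spans columns 305–340 with its outer edge at row 187. It is centred on the fingers (col. 322). I'll check the tab position from these pixels.

```bash
cat >> h.py <<'E'
def wray(u,s,z):
    c=get_calibration("wrist"); v=np.array([u[0]-c['cx'],u[1]-c['cy']]); r=np.linalg.norm(v); a=r/c['fx']
    d=np.r_[np.sin(a)*v/r,np.cos(a)]
    H=c['hand_eye']; R=np.array(s['ee_rot']); p=np.array(s['ee_pos'])
    o=p+R@H[:3,3]; d=R@H[:3,:3]@d
    return o+d*(z-o[2])/d[2]
def tobox(b,P):
    c,s=np.cos(b[2]),np.sin(b[2]); d=np.array(P)-[b[0],b[1],0]
    return np.array([c*d[0]+s*d[1],-s*d[0]+c*d[1],d[2]])
E
python3 - <<'E'
from h import *
s=read_state(); b=[.5822,-.0533,.2943]
for u in [(305.5,187),(338.5,187),(306,227),(341,227)]:
    P=wray(u,s,.092); print(P,tobox(b,P)*1000)
E
```

```text
[ 0.4557 -0.1072  0.092 ] [-136.6625  -14.8817   92.    ]
[ 0.4471 -0.0781  0.092 ] [-136.4664   15.4092   92.    ]
[ 0.4937 -0.0961  0.092 ] [-97.1355 -15.2486  92.    ]
[ 0.4842 -0.0639  0.092 ] [-96.8894  18.2486  92.    ]
```

>>> drive_tool(rows=[0.1, 5, -0.3, -0.4, 255, 0.1, 9, -0.3, -0.4, 255, 0.1, 10.4, -0.3, -0.4, 255, 0.1, 11, -0.3, -0.4, 255, 0.1, 11.4, -0.3, -0.4, 255, 0.1, 11.5, -0.3, -0.4, 255])

```text
time_s: 3.2
ee_pos: [0.4582, -0.0907, 0.0852]
ee_rot: [[-0.289, -0.005, -0.957], [0.957, -0.001, -0.289], [0.001, -1.0, 0.005]]
ft_force: [-6.2, -1.9, 4.5]
opening: 0.0005
```

```bash
python3 - <<'E'
from h import *
cv2.imwrite("pics/s1.png",capture("scene")[60:280,200:440,::-1])
s=read_state();print(s['ee_pos'],s['ft_force'])
E
```

```text
[ 0.4583 -0.0907  0.0855] [-6.4599 -0.9967  3.5195]
```

View pics/s1.png

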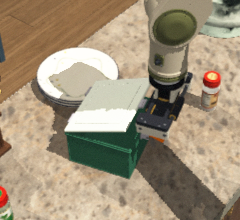

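The lid is lifting, and the tool feels about 6 N. I'll back away.

>>> drive_tool(rows=[0, -0.3, 3, 0, 255, 0, -4, 5, 0, 255, 0, -8, 6, 0, 255, 0, -12, 6, 0, 180, 0, -12, 6, 0, 140, 0, -12, 6, 0, 100, 0, -12, 6, 0, 70, 0, -12, 6, 0, 70])

```text
time_s: 3.92
ee_pos: [0.4011, -0.108, 0.2056]
ee_rot: [[-0.288, -0.005, -0.958], [0.958, -0.001, -0.288], [0.0, -1.0, 0.005]]
ft_force: [-0.0, 0.4, -0.1]
opening: 0.0295
```

```bash
python3 - <<'E'
from h import *
cv2.imwrite("pics/s2.png",capture("scene")[:,:,::-1])
shift([.4705,.3038,.18],36+180)
print(np.array(read_state()['joint_positions']))
E
```

```text
tcp [ 0.401  -0.1078  0.2053] zang -163.2 ->shift cm [ 37.4015   2.4768 -18.5413] turn -19.23 dist 41.81845677321721 t 3.9667 F [ 0.3021 -0.5106 -0.5549] op 0.0333
[ 0.8483  0.3755 -0.9317  2.2473  0.4612  0.7232  1.4568]
```

View pics/s2.png

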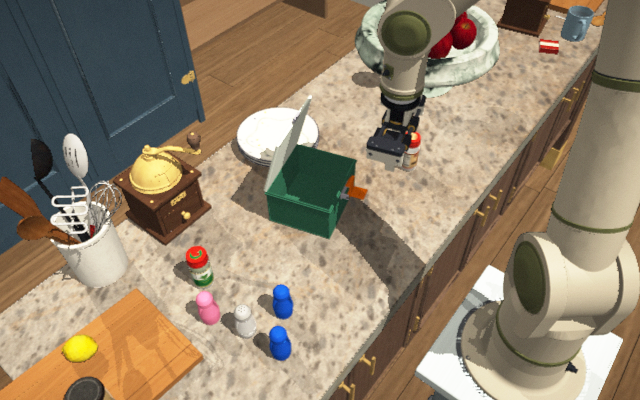

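Scene: the lid stands open, the tab is clear, and the shaker is still at (244,320). Moving over the shaker.

>>> drive_tool(rows=[3, 1, -3, -5, 70, 7, 1, -6, -10, 70, 11, 1, -8, -15, 70, 15, 1.5, -10, -19.2, 70, 19, 1.5, -12, -19.2, 70, 23, 2, -13.5, -19.2, 70, 27, 2, -15, -19.2, 70, 30, 2.5, -16, -19.2, 70, 33, 2.5, -17, -19.2, 70, 37.4, 2.5, -18.5, -19.2, 70, 37.4, 2.5, -18.5, -19.2, 70, 37.4, 2.5, -18.5, -19.2, 70])

```text
time_s: 4.97
ee_pos: [0.4684, 0.3078, 0.1787]
ee_rot: [[-0.592, -0.008, -0.806], [0.806, 0.001, -0.592], [0.005, -1.0, 0.006]]
ft_force: [0.1, -1.2, -0.4]
opening: 0.0676
```

```bash
python3 - <<'E'
from h import *
shift([.4705,.3038,.03],36+180)
print(np.array(read_state()['joint_positions']))
cv2.imwrite("pics/w2.png",capture("wrist")[:,:,::-1])
E
```

```text
tcp [0.4684 0.3078 0.1787] zang -143.7 ->shift cm [-0.5313 14.8625 -0.0144] turn 0.32 dist 14.872049942079839 t 4.9667 F [ 0.0908 -1.2416 -0.3721] op 0.0676
[-0.0813  0.5972 -0.8877  1.9784  0.6041  0.8594  0.9047]
```

View pics/w2.png

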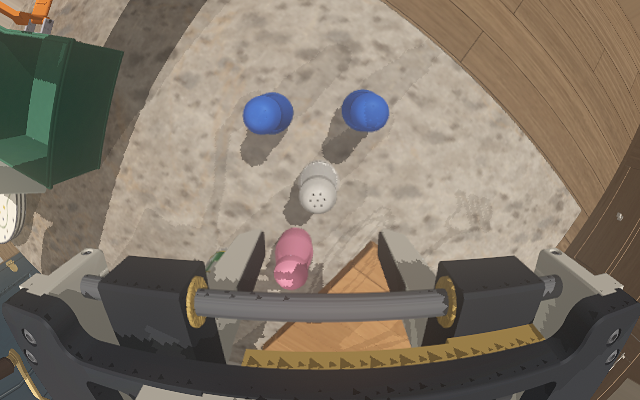

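Wrist view: the shaker's cap is at (318,195), clear of both finger paths. The blue ones lie beyond it and the pink one is between the fingers in projection.

```bash
python3 - <<'E'
from h import *
s=read_state()
for u,z in [((318,195),.08),((318,200),.085),((321,164),.0)]:
    print(wray(u,s,z))
shift([.4705,.3038,.03])
E
```

```text
[0.4686 0.302  0.08  ]
[0.4711 0.3039 0.085 ]
[0.4558 0.2963 0.    ]
tcp [0.4688 0.3049 0.1784] zang -143.8 ->shift cm [-0.241  14.8427 -0.176 ] turn 0 dist 14.845715468231427 t 5.0167 F [ 1.1441 -0.7266 -0.1329] op 0.0675
```

>>> drive_tool(rows=[-0.2, 4, -0.2, 0, 70, -0.2, 8, -0.2, 0, 70, -0.2, 11, -0.2, 0, 70, -0.2, 13.5, -0.2, 0, 70, -0.2, 14.8, -0.2, 0, 70, -0.2, 14.8, -0.2, 0, 70, -0.2, 14.8, -0.2, 0, 160, -0.2, 14.8, -0.2, 0, 160, -0.2, 14.8, -0.2, 0, 160, -0.2, 14.8, -0.2, 0, 160, -0.2, 14.8, -0.2, 0, 160, -0.2, 14.8, -0.2, 0, 160])

```text
time_s: 6.02
ee_pos: [0.4709, 0.3047, 0.0315]
ee_rot: [[-0.59, -0.006, -0.807], [0.807, -0.0, -0.59], [0.003, -1.0, 0.005]]
ft_force: [0.2, -0.8, 6.9]
opening: 0.04
```

```bash
python3 - <<'E'
from h import *
shift([.4705,.3038,.25])
E
```

```text
tcp [0.4709 0.3047 0.0315] zang -143.8 ->shift cm [  0.0281 -21.8525   0.2026] turn 0 dist 21.85341467022304 t 6.0167 F [ 0.2213 -0.8135  6.8937] op 0.04
```

>>> drive_tool(rows=[0, -1.5, 0, 0, 160, 0, -4, 0, 0, 160, 0, -8, 0, 0, 160, 0, -12, 0, 0, 160, 0, -16, 0, 0, 160, 0, -18, 0, 0, 160, 0, -18, 0, 0, 160])

```text
time_s: 6.6
ee_pos: [0.4734, 0.3062, 0.2163]
ee_rot: [[-0.59, -0.0, -0.807], [0.807, 0.003, -0.59], [0.003, -1.0, -0.002]]
ft_force: [0.9, -0.6, -1.6]
opening: 0.0396
```

```bash
python3 - <<'E'
from h import *
b=[.5822,-.0533,.2943]
cv2.imwrite("pics/w3.png",capture("wrist")[:,:,::-1])
cv2.imwrite("pics/s3.png",capture("scene")[:,:,::-1])
t=bw(b,[-.03,0,.22])[0]; shift(t,16.86+180)
E
```

```text
tcp [0.4724 0.3043 0.2119] zang -143.9 ->shift cm [-34.3623  -0.831   15.0513] turn 19.27 dist 37.52330975245617 t 6.7 F [-0.495   0.2302 -0.7092] op 0.0402
```

View pics/w3.png

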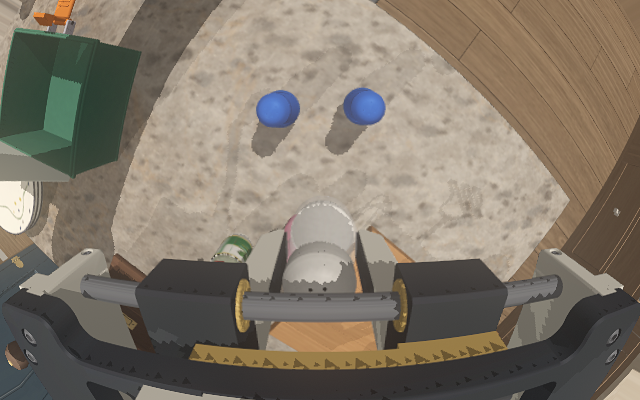

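View pics/s3.png

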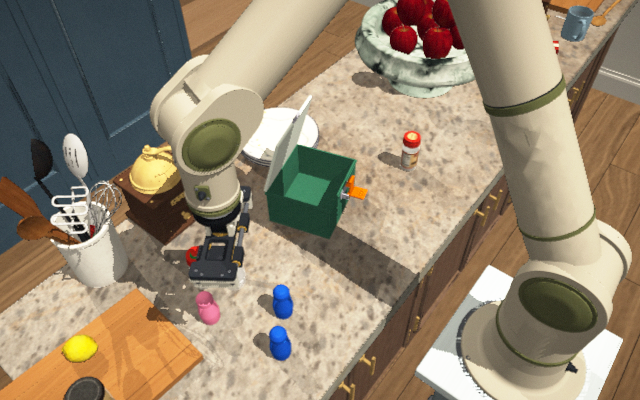

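The shaker is gripped and clear; neighbours are undisturbed. Over to the box, turning early.

```bash
python3 - <<'E'
from h import *
b=[.5822,-.0533,.2943]
t=bw(b,[-.036,0,.20])[0]; shift(t,16.86+180)
E
```

```text
tcp [0.4724 0.3043 0.2119] zang -143.9 ->shift cm [-34.169    1.1716  15.61  ] turn 19.27 dist 37.58417181541447 t 6.7 F [-0.495   0.2302 -0.7092] op 0.0402
```

>>> drive_tool(rows=[-2, 0, 3, 7, 160, -5, 0, 5, 14, 160, -8, 0, 7, 19.3, 160, -11, 0, 9, 19.3, 160, -14, 0, 10, 19.3, 160, -17, 0, 11, 19.3, 160, -20, 0, 12, 19.3, 160, -23, 0, 13, 19.3, 160, -26, 0, 14, 19.3, 160, -29, 0, 15, 19.3, 160, -32, 0.5, 15.5, 19.3, 160, -34.2, 1.2, 15.6, 19.3, 160, -34.2, 1.2, 15.6, 19.3, 160, -34.2, 1.2, 15.6, 19.3, 160])

```text
time_s: 7.87
ee_pos: [0.547, -0.0651, 0.1975]
ee_rot: [[-0.287, -0.008, -0.958], [0.958, 0.0, -0.287], [0.003, -1.0, 0.008]]
ft_force: [-0.5, 0.1, -0.4]
opening: 0.04
```

```bash
python3 - <<'E'
from h import *
b=[.5822,-.0533,.2943]
cv2.imwrite("pics/w4.png",capture("wrist")[:,:,::-1])
cv2.imwrite("pics/s4.png",capture("scene")[:,:,::-1])
cv2.imwrite("pics/t4.png",capture("top")[:,:,::-1])
t=bw(b,[-.036,0,.036])[0]; shift(t,16.86+180)
E
```

```text
tcp [ 0.5472 -0.0627  0.1992] zang -163.1 ->shift cm [-0.1435 16.3186 -0.1151] turn 0.08 dist 16.319604292684662 t 8.0167 F [ 0.1724 -0.4946 -0.7444] op 0.0399
```

View pics/w4.png

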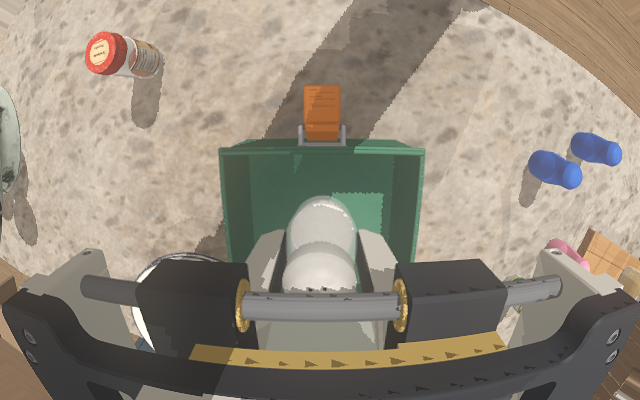

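View pics/s4.png

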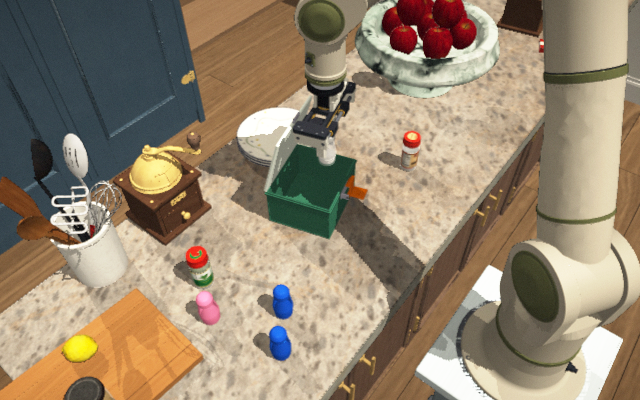

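View pics/t4.png

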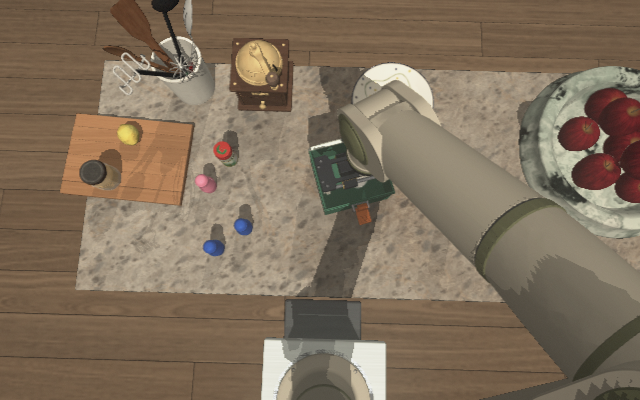

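Shaker over the box, opening clear, and the lid is behind the gripper. Descending part-way with a force check.

>>> drive_tool(rows=[-0.1, 3, -0.1, 0, 160, -0.1, 6, -0.1, 0, 160, -0.1, 9, -0.1, 0, 160, -0.1, 11, -0.1, 0, 160, -0.1, 11, -0.1, 0, 160])

```text
time_s: 8.43
ee_pos: [0.5454, -0.0622, 0.0861]
ee_rot: [[-0.294, -0.011, -0.956], [0.956, 0.001, -0.294], [0.004, -1.0, 0.01]]
ft_force: [0.5, -1.0, 0.0]
opening: 0.0402
```

```bash
python3 - <<'E'
from h import *
b=[.5822,-.0533,.2943]
cv2.imwrite("pics/s5.png",cv2.resize(capture("scene")[50:250,220:460,::-1],None,fx=3,fy=3))
t=bw(b,[-.036,0,.036])[0]; shift(t,16.86+180)
E
```

```text
tcp [ 0.5464 -0.062   0.0881] zang -162.9 ->shift cm [-0.2181  5.2065 -0.1189] turn 0.23 dist 5.212473153787507 t 8.4833 F [-0.2532  0.3301  0.5239] op 0.0397
```

View pics/s5.png

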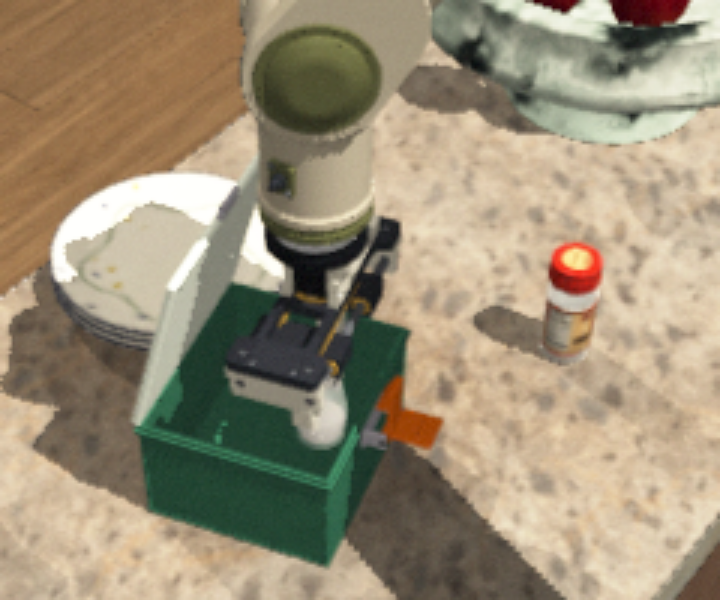

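Shaker is entering the box and the lid has a visible gap to the wrist. I'll shift slightly forward and lower to the floor.

>>> drive_tool(rows=[-0.2, 2, 0.3, 0, 160, -0.2, 3.5, 0.4, 0, 160, -0.2, 4.6, 0.4, 0, 160, -0.2, 5.0, 0.4, 0, 160, -0.2, 5.2, 0.4, 0, 160, -0.2, 5.2, 0.4, 0, 160])

```text
time_s: 8.98
ee_pos: [0.5432, -0.0648, 0.0367]
ee_rot: [[-0.294, -0.008, -0.956], [0.956, 0.001, -0.294], [0.003, -1.0, 0.008]]
ft_force: [-0.3, -0.6, -1.3]
opening: 0.0403
```

```bash
python3 - <<'E'
from h import *
b=[.5822,-.0533,.2943]
cv2.imwrite("pics/s6.png",cv2.resize(capture("scene")[50:250,220:460,::-1],None,fx=3,fy=3))
t=bw(b,[-.036,0,.036])[0]; shift(t,16.86+180)
E
```

```text
tcp [ 0.5433 -0.0649  0.0369] zang -162.9 ->shift cm [-0.0225  0.0853 -0.4589] turn 0.24 dist 0.4672671296838879 t 9.0333 F [ 0.0242  0.4356 -0.8657] op 0.04
```

View pics/s6.png

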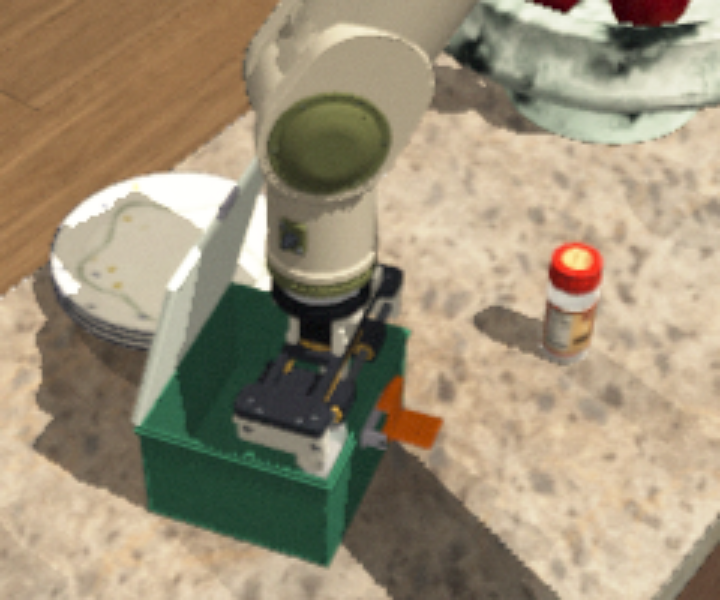

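>>> drive_tool(rows=[0, 0.15, 0, 0, 160, 0, 0.25, 0, 0, 160, 0, 0.25, 0, 0, 160])

```text
time_s: 9.28
ee_pos: [0.544, -0.0648, 0.0355]
ee_rot: [[-0.294, -0.006, -0.956], [0.956, 0.0, -0.294], [0.002, -1.0, 0.006]]
ft_force: [-0.9, -0.6, 6.4]
opening: 0.0402
```

Floor contact (6 N). Release, then straight up.

>>> drive_tool(rows=[0, 0, 0, 0, 130, 0, 0, 0, 0, 100, 0, 0, 0, 0, 80, 0, 0, 0, 0, 70, 0, 0, 0, 0, 70, 0, -2, 0, 0, 70, 0, -5, 0, 0, 70, 0, -8, 0, 0, 70, 0, -12, 0, 0, 70, 0, -16, 0, 0, 100, 0, -20, 0, 0, 255, 0, -24, 0, 0, 255, 0, -26.5, 0, 0, 255, 0, -26.5, 0, 0, 255])

```text
time_s: 10.45
ee_pos: [0.5478, -0.0641, 0.3057]
ee_rot: [[-0.294, 0.001, -0.956], [0.956, -0.001, -0.294], [-0.001, -1.0, -0.001]]
ft_force: [-0.6, 0.1, -0.1]
opening: 0.0389
```

```bash
python3 - <<'E'
from h import *
b=[.5822,-.0533,.2943]
cv2.imwrite("pics/w7.png",capture("wrist")[:,:,::-1])
cv2.imwrite("pics/s7.png",cv2.resize(capture("scene")[50:250,220:460,::-1],None,fx=3,fy=3))
t=bw(b,[.085,0,.30])[0]; shift(t,16.86+180);print(np.array(read_state()['joint_positions']))
E
```

```text
tcp [ 0.5457 -0.0651  0.301 ] zang -162.9 ->shift cm [  0.0278   0.0406 -12.3356] turn 0.2 dist 12.335731955356435 t 10.55 F [ 0.0198 -0.5604 -0.3949] op 0.0308
[ 0.6746  0.4289 -0.9218  1.8645  0.3923  1.0474  1.462 ]
```

View pics/w7.png

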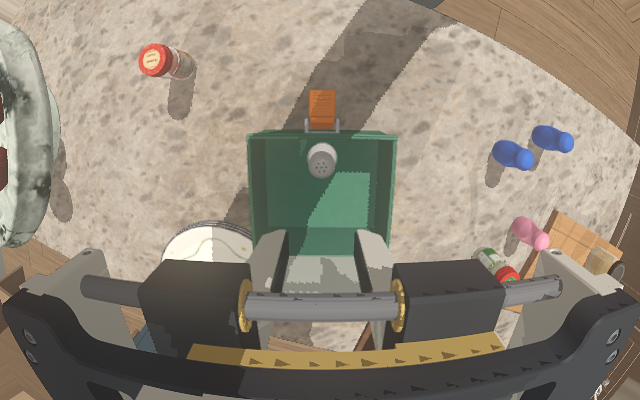

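View pics/s7.png

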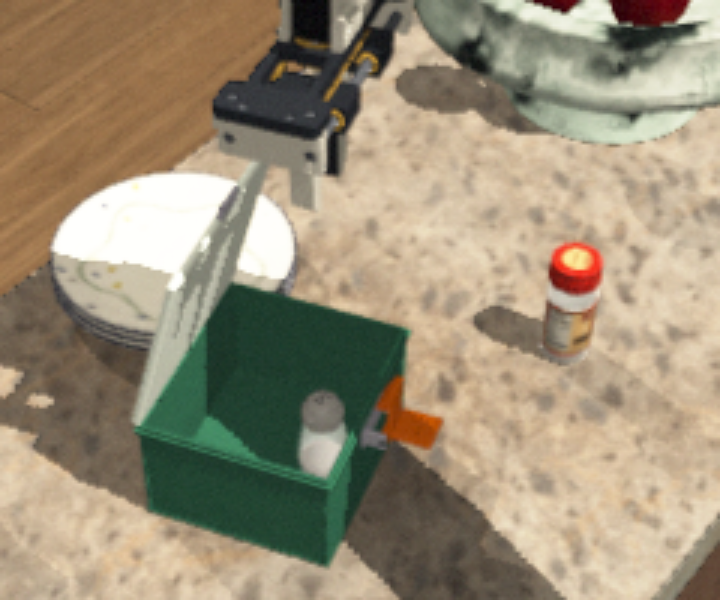

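Shaker stands upright in the box near the front; lid is open. I'll check its position and compute the closing path (tool z = −box x).

```bash
python3 - <<'E'
from h import *
b=[.5822,-.0533,.2943]; s=read_state()
print("salt in box mm",tobox(b,wray((321.5,163),s,.088))*1000)
t=bw(b,[.085,0,.315])[0]; shift(t,16.86+180)
h=np.array([80,109])
for th in np.arange(1.35,-.01,-.09):
    C=h+125*np.array([-np.cos(th),np.sin(th)])+4*np.array([np.sin(th),np.cos(th)])
    # TCP box x,z ; rel to start (85,230): tz=85-x, ty=230-z  cm
    x=C[0]+7.5; print(round(th,2),np.round([x,C[1]],1),"ty,tz cm",np.round([(230-C[1])/10,(85-x)/10],1))
E
```

```text
salt in box mm [-48.5498   0.1252  88.    ]
tcp [ 0.5457 -0.0651  0.301 ] zang -162.9 ->shift cm [  0.0288  -1.4594 -12.3284] turn 0.2 dist 12.414530858572903 t 10.55 F [ 0.0198 -0.5604 -0.3949] op 0.0308
1.35 [ 64.  231.8] ty,tz cm [-0.2  2.1]
1.26 [ 53.1 229.2] ty,tz cm [0.1 3.2]
1.17 [ 42.4 225.7] ty,tz cm [0.4 4.3]
1.08 [ 32.1 221.1] ty,tz cm [0.9 5.3]
0.99 [ 22.3 215.7] ty,tz cm [1.4 6.3]
0.9 [ 12.9 209.4] ty,tz cm [2.1 7.2]
0.81 [  4.2 202.3] ty,tz cm [2.8 8.1]
0.72 [ -3.8 194.4] ty,tz cm [3.6 8.9]
0.63 [-11.1 185.9] ty,tz cm [4.4 9.6]
0.54 [-17.7 176.7] ty,tz cm [ 5.3 10.3]
0.45 [-23.3 167. ] ty,tz cm [ 6.3 10.8]
0.36 [-28.1 156.8] ty,tz cm [ 7.3 11.3]
0.27 [-31.9 146.2] ty,tz cm [ 8.4 11.7]
0.18 [-34.8 135.3] ty,tz cm [ 9.5 12. ]
0.09 [-36.6 124.2] ty,tz cm [10.6 12.2]
-0.0 [-37.5 113. ] ty,tz cm [11.7 12.2]
```

>>> drive_tool(rows=[0, -1.5, 0, 0, 255, 0, -1.5, -2, 0.2, 255, 0, -1.5, -5, 0.2, 255, 0, -1.5, -8, 0.2, 255, 0, -1.5, -11, 0.2, 255, 0, -1.5, -12.3, 0.2, 255, 0, -1.5, -12.3, 0.2, 255, 0, 1, -12.3, 0.2, 255, 0, 4, -12.3, 0.2, 255, 0, 7.1, -12.3, 0.2, 255, 0, 7.1, -12.3, 0.2, 255, 0, 7.1, -12.3, 0.2, 255])

```text
time_s: 11.55
ee_pos: [0.6612, -0.0296, 0.2275]
ee_rot: [[-0.29, -0.01, -0.957], [0.957, -0.001, -0.29], [0.002, -1.0, 0.009]]
ft_force: [-0.3, 0.5, 1.2]
opening: 0.0007
```

```bash
python3 - <<'E'
from h import *
b=[.5822,-.0533,.2943]
cv2.imwrite("pics/s8.png",cv2.resize(capture("scene")[50:250,220:460,::-1],None,fx=3,fy=3))
t=bw(b,[.085,0,.23])[0]; shift(t,16.86+180);print(np.array(read_state()['joint_positions']))
E
```

```text
tcp [ 0.6625 -0.0291  0.2295] zang -163.1 ->shift cm [ 0.0094 -0.0524 -0.1168] turn 0.02 dist 0.12838067036930048 t 11.6 F [ 0.4031 -0.6381  0.1702] op 0.0003
[ 0.4679  0.6374 -0.8244  1.7004  0.5275  1.0475  1.3317]
```

View pics/s8.png

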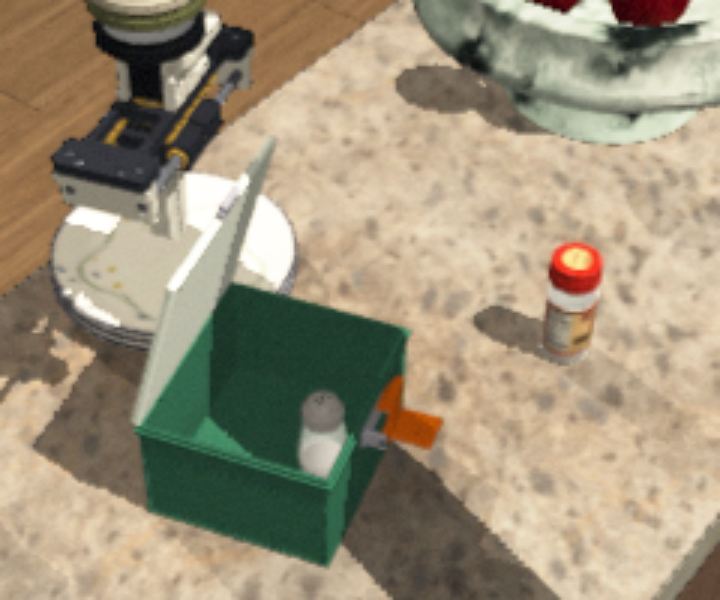

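The fingers are behind the open lid. I'll push it forward and down along the arc.

>>> drive_tool(rows=[0, -0.1, 2, 0, 255, 0, 0.1, 3.1, 0, 255, 0, 0.4, 4.2, 0, 255, 0, 0.9, 5.2, 0, 255, 0, 1.4, 6.2, 0, 255, 0, 2.1, 7.1, 0, 255, 0, 2.8, 8, 0, 255, 0, 3.6, 8.8, 0, 255, 0, 4.4, 9.5, 0, 255, 0, 5.3, 10.2, 0, 255, 0, 6.3, 10.7, 0, 255, 0, 7.3, 11.2, 0, 255, 0, 8.4, 11.6, 0, 255, 0, 9.5, 11.9, 0, 255, 0, 9.7, 12, 0, 255, 0, 9.7, 12, 0, 255])

```text
time_s: 12.93
ee_pos: [0.5463, -0.064, 0.132]
ee_rot: [[-0.291, -0.008, -0.957], [0.957, -0.0, -0.291], [0.002, -1.0, 0.008]]
ft_force: [-0.8, -0.6, 1.6]
opening: 0.0007
```

```bash
python3 - <<'E'
from h import *
b=[.5822,-.0533,.2943]
cv2.imwrite("pics/s9.png",cv2.resize(capture("scene")[50:250,220:460,::-1],None,fx=3,fy=3))
t=bw(b,[-.045,0,.113])[0]; shift(t,16.86+180)
E
```

```text
tcp [ 0.5467 -0.0639  0.1327] zang -163.1 ->shift cm [-0.0146  1.977   0.7781] turn 0.03 dist 2.1246448292111837 t 12.9833 F [-0.4444 -0.6914  0.8334] op 0.0004
```

View pics/s9.png

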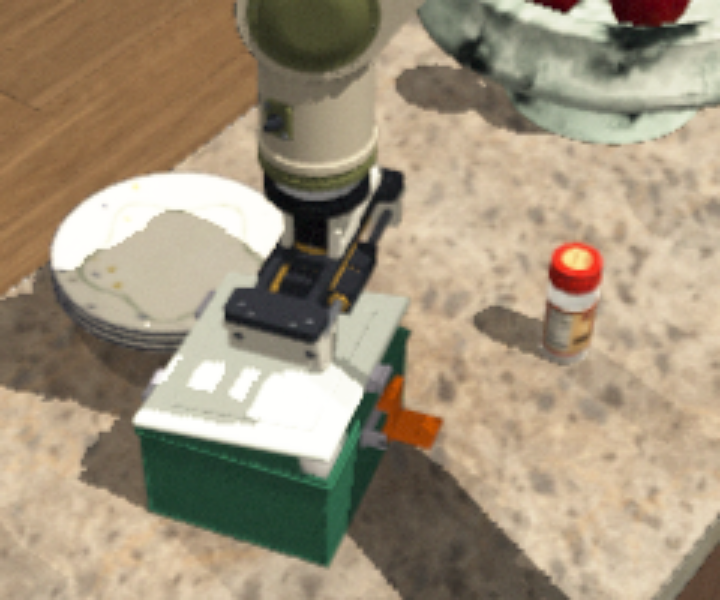

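Lid nearly shut, roller near the hook. I'll push the last bit down to just under flush.

>>> drive_tool(rows=[0, 0.7, 0.4, 0, 255, 0, 1.4, 0.7, 0, 255, 0, 1.9, 0.7, 0, 255, 0, 2.2, 0.7, 0, 255, 0, 2.3, 0.7, 0, 255, 0, 2.3, 0.7, 0, 255, 0, 2.3, 0.7, 0, 255])

```text
time_s: 13.57
ee_pos: [0.5396, -0.0661, 0.1106]
ee_rot: [[-0.291, -0.008, -0.957], [0.957, -0.002, -0.291], [0.0, -1.0, 0.008]]
ft_force: [-2.6, -1.3, 18.3]
opening: 0.0006
```

```bash
python3 - <<'E'
from h import *
b=[.5822,-.0533,.2943]
cv2.imwrite("pics/s10.png",cv2.resize(capture("scene")[50:250,220:460,::-1],None,fx=3,fy=3))
t=bw(b,[-.045,0,.113])[0]; shift(t,16.86+180)
E
```

```text
tcp [ 0.5397 -0.0661  0.1106] zang -163.1 ->shift cm [-0.0121 -0.24    0.0595] turn 0.03 dist 0.2475490711958194 t 13.6167 F [-3.342   0.6498 18.4538] op 0.0005
```

View pics/s10.png

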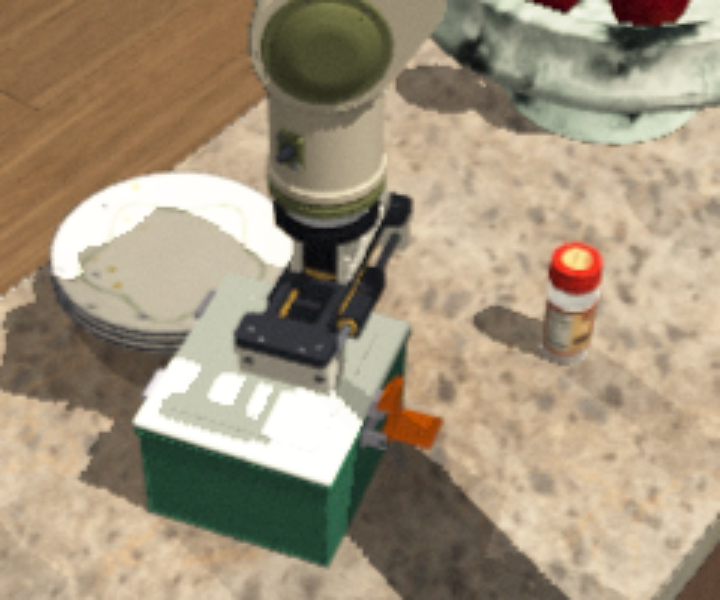

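The lid is down on its stop (18 N). I'll lift straight off and see whether it stays.

>>> drive_tool(rows=[0, -1, 0, 0, 255, 0, -3, 0, 0, 255, 0, -6, 0, 0, 255, 0, -10, 0, 0, 255, 0, -14, 0, 0, 255, 0, -18, 0, 0, 255, 0, -20, 0, 0, 255, 0, -20, 0, 0, 255, 0, -20, 0, 0, 255, 0, -20, 0, 0, 255, 0, -20, 0, 0, 255, 0, -20, 0, 0, 255, 0, -20, 0, 0, 255, 0, -20, 0, 0, 255])

```text
time_s: 14.78
ee_pos: [0.5409, -0.0656, 0.3099]
ee_rot: [[-0.291, -0.009, -0.957], [0.957, -0.002, -0.291], [0.001, -1.0, 0.009]]
ft_force: [-0.4, -0.2, -0.7]
opening: 0.0001
```

```bash
python3 - <<'E'
from h import *
cv2.imwrite("pics/s11.png",cv2.resize(capture("scene")[100:330,180:450,::-1],None,fx=2.5,fy=2.5))
cv2.imwrite("pics/w11.png",capture("wrist")[:,:,::-1])
shift([.5,0,.3])
E
```

```text
tcp [ 0.541  -0.0656  0.3102] zang -163.1 ->shift cm [7.4686 1.0443 2.0097] turn 0 dist 7.804493149061469 t 14.8833 F [ 0.0523 -0.0466 -0.2255] op 0.0004
```

View pics/s11.png

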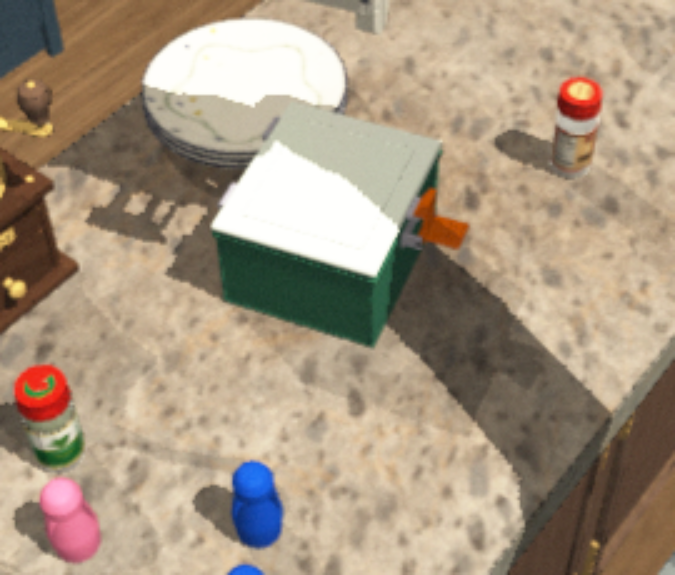

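View pics/w11.png

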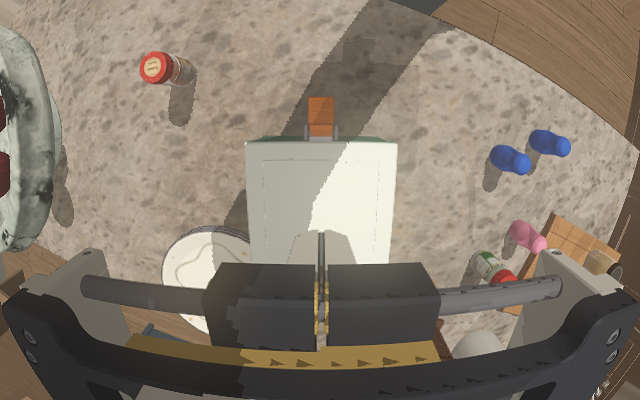

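The lid stayed shut for over a second with nothing touching it. The latch looks as it did at the start and both jars stand where they were, so I'm handing it in.

```bash
python3 -c "
from bench import *
print(finish_job())"
```

```text
the job is handed in; nothing more can be done
None
```

I pressed the tab and the lid popped open. I then stood the salt shaker upright in the box, pushed the lid down to its stop (about 18 N) and lifted clear. The job was handed in at about 15 s of the 67 s allowed, and no verdict is reported.

**Lid and latch:** the lid stayed shut for over a second with the arm clear and the wrist force near zero. The hook looked as it did at the start. I judged both from the pictures, not from joint readings.

**Shaker:** before closing it stood upright, at about (−4 to −5, 0) cm in the box frame. The wrist picture gave x = −48 mm and the arm's pose at release about −40 mm, a difference of 8 mm. Both are inside the ±65 mm limit. It can't be seen under the shut lid, so its final pose is not checked.

**Spice jars:** both red-capped jars were upright and looked unmoved in the last pictures.

**One disagreement:** while pressing the tab, the wrist felt about 6 N sideways, probably the rising lid brushing the gripper. I backed off at once and saw no after-effect.

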